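# Flip the sold-out bin's marker and call for restock

## Task

One of the three white bins on the shop counter has run empty. With the fingertips, flip that bin's marker paddle right over its hinge, from the green face to lying fully over with the red face up, and then press the blue restock call button. Only push and press: do not lift or shove the bin, and leave the other bins, their markers and everything else on the counter as they are.

Things in the scene. Friction and masses are not known exactly. Their poses are not given: they have to be found in the camera images.
- bin_empty: The empty white open bin, 160 (x) x 140 (y) x 75 mm high, loose, about 0.9 kg. Origin: centre of its underside; x points from its front to its back (away from the robot, give or take its yaw), z up. Two dark steel posts (8 mm in y, 20 mm in x, at y = +-56 mm, up to z = 132 mm) on its front carry the flip marker.
- hinge_empty (a point): Middle of the marker's hinge axis on the empty bin, at bin-frame (-92, 0, 125) mm, bin axes; the hinge runs along y. The paddle is 80 mm wide (y), 6 mm thick, and reaches to 78 mm from the axis. A black thumb tab, 24 mm wide, 5 mm thick, stands 38 mm out from the axis, square to the paddle on its green side (straight up when the paddle reads 0).
- flag_empty (a joint): Marker hinge of the empty bin, rad. 0: paddle level towards the bin's front (bin -x), GREEN face (white square) up; pi/2: upright; 3.14 (end stop): turned right over, level above the bin's mouth, RED face (white bar) up. Starts at 0 to 0.25. Stiff hinge (0.035 N m): the 50 g paddle stays at any angle it is left at.
- flag_empty_edge (a point): Middle of the paddle's free edge on the empty bin, 78 mm from the hinge axis, on the paddle's mid-plane (paddle 6 mm thick).
- bin_nuts: Full bin of round brown nuts, same build, size and axes as bin_empty, about 1.6 kg. Leave alone.
- flag_nuts (a joint): Marker hinge of bin_nuts, rad. 0: paddle level towards the bin's front (bin -x), GREEN face (white square) up; pi/2: upright; 3.14 (end stop): turned right over, level above the bin's mouth, RED face (white bar) up. Starts at 0 to 0.25. Stiff hinge (0.035 N m): the 50 g paddle stays at any angle it is left at. Leave alone.
- bin_dates: Full bin of dark red dates, same build, size and axes as bin_empty, about 1.6 kg. Leave alone.
- flag_dates (a joint): Marker hinge of bin_dates, rad. 0: paddle level towards the bin's front (bin -x), GREEN face (white square) up; pi/2: upright; 3.14 (end stop): turned right over, level above the bin's mouth, RED face (white bar) up. Starts at 0 to 0.25. Stiff hinge (0.035 N m): the 50 g paddle stays at any angle it is left at. Leave alone.
- call (a joint): Travel of the blue restock call button, m: 0 up, 0.006 fully down (5 N, springs back). It counts as pressed beyond 0.004.
- call_top (a point): Centre of the top of the blue round button, 40 mm across, on a low round black housing fixed to the counter; pressed straight down.
- honey: Small amber glass jar with a brass cap, 56 mm across, 85 mm high; origin under its centre. Bystander.
- tin: Small red tin, 52 mm across, 50 mm high; origin under its centre. Bystander.
- scoop: Long serving spoon lying on the counter, under 40 mm high. Bystander.
- carton: Small cardboard carton 90 x 60 x 35 mm, lying flat; origin under its centre. Bystander.
Things that resemble listed ones, but are neither listed nor needed, are in the scene too. Several things look just like the part that bears call: the one meant starts farthest from the robot's base.

How it is judged:
By the outcome, as a careful person would: the job done as asked, in the order asked, and still so for the second after the job is handed in, with the robot touching nothing.
It also fails if it takes over 48 s, if anything falls off the work surface, if the arm or the gripper's body presses on something with over 40 N, if the wrist force passes 120 N, or if a joint passes its speed limit or range.

## Robot

A 6-joint arm with a two-finger parallel gripper is mounted at the origin on the work surface. World frame = base frame: x ahead of the robot, y to its left, z up, the work surface at z = 0. Lengths are in m, angles in rad, forces in N, time in s.
With the tool pointing down it reaches from about 0.275 to 0.775 m from the base axis. Payload 14.6 kg.
Tool frame: the origin (TCP) lies on the centre line of the jaws, within the pads' length; the fingertips stand 14 mm ahead of it and the grasp point (between the pads) lies 5 mm behind it (manip.nose_length is the distance from the TCP to the fingertips, in m); z points along the fingers, y is the line along which they close (so a half turn about z gives the same grasp; the last joint's range is limited). The gripper opens to 85 mm and grips with 20 to 120 N. Pads are 22 mm wide; open, the fingers measure 114 mm over their backs; the gripper's body (76 mm by 85 mm) begins 54 mm behind the grasp point. The pads swing forward as they close: fully open they stand 13 mm farther back than shut.
Start: joints at [1.161, 0.263, -0.048, 1.259, 0, 1.415], TCP at [0.132, 0.508, 0.245] pointing down, gripper open.
Joint ranges: [-2.65, 2.65], [-0.89, 1.7], [-1.18, 1.37], [-2.13, 2.11], [-1.35, 1.29], [-3.14, 3.14]. Speed limits (rad/s): [1.89, 1.89, 2.57, 2.79, 3.14, 3.14].

## Interface

Orientations are given as a unit quaternion [x, y, z, w].
In Python, from bench import manip gives the robot as it stands.
- The arm moves only by the tool servo_tool, never from a script. Its argument "increments" is text: rows parted by semicolons, each of 7 numbers parted by spaces: the turn, a rotation vector about the tool's x, y, z in rad, then the shift along the tool's x, y, z in mm, then the closure, from 0 (fully open) to 1 (shut). A call has exactly 5 rows; each row is the pose to reach, as a shift and turn from the pose commanded when the call began, along the tool's axes at that moment; what a row does not reach only later rows make up. A row lasts 1/12 s, in which the tool goes at most 41.7 mm and 7.16 degrees, less where a joint would pass 70% of its speed; a pose out of reach is approached as far as the arm can. A call with a gripper value outside its range is refused whole. The fingers move at their own pace and stop on an object; "grip_force" is the grip in N (left out, the last holds). Time passes only in rows, so rows that repeat a pose let the fingers close, or fill a call up. It gives the time, the measured TCP pose, the force, the opening and the grip force at its end, in the units of the state.
- manip.get_state(): the state, without advancing time (a new reading comes with each control period).
- manip.grab_frame(name): name is "scene" or "top" or "wrist"; returns (picture, depth): 480x640x3 uint8, red, green, blue; 480x640 float32, m along the optical axis (not along the pixel's ray), 0 where there is no reading.
- manip.camera_model(name): a dict with "fx", "fy", "cx", "cy" (pixels), "eye" and "orientation" of the camera in the world. Camera axes: x right, y up, looking along -z (the intrinsics and any distortion apply to the point x, -y, -z); pixel columns grow to the right and rows downward; lengths in m; the calibration is good to about 2 mm. A picture is of the moment at which its call begins: read the wrist's pose just before it. camera_model takes no time and is no camera call; for the wrist camera it gives the pose at the moment of the call.
- manip.job_done(): hands the job in; it is judged then, once.
The state is a dict: "clock": time; "joint_pos": joint angles; "joint_velocities": joint speeds; "joint_efforts": joint torques, N m; "ee_pos": TCP position; "eef_rot": TCP orientation; "contact_force": force on the tool from outside, world axes, zero at the start; "wrist_torque": the same for the moment, N m; "grip_width": finger opening in m; "grasp_force": force on a finger pad.
Only numpy, scipy, OpenCV 4.12 (cv2) and the standard library are available. Lean on these libraries where they do the work, as an engineer would, in place of code of your own. Each camera call takes 0.05 s, during which the arm holds its last target. There are 200 camera calls.

## Working session

There is one attempt and no reset: what is moved stays moved. The work goes in short steps, Python scripts to look and compute and a tool call to move; the robot and the scene stay as the last step left them, time stands still between calls to the robot, and variables do not carry over. Pictures are saved under pics/ and viewed, at most 10 in all, crops included, and the job is handed in when it is done.

Besides the shell and the picture viewer there is one more tool, called as name(argument=value, ...) on one line, values as JSON. servo_tool: Moves the arm, as the interface text tells. Its arguments: {"type":"object","properties":{"increments":{"type":"string"},"grip_force":{"type":"number"}},"required":["increments"]}

```bash
mkdir -p pics; cat > h.py <<'E'
import numpy as np,cv2
from scipy.spatial.transform import Rotation as R
from bench import manip
def grab(n,tag):
    s=manip.get_state(); m=manip.camera_model(n); p,d=manip.grab_frame(n)
    cv2.imwrite(f'pics/{tag}.png',p[:,:,::-1]); np.savez(f'pics/{tag}.npz',d=d,p=p,m=np.array(m,dtype=object))
def load(tag):
    z=np.load(f'pics/{tag}.npz',allow_pickle=True); return z['p'],z['d'],z['m'].item()
def cloud(d,m):
    v,u=np.mgrid[:d.shape[0],:d.shape[1]]
    P=np.stack([(u-m['cx'])/m['fx']*d,-(v-m['cy'])/m['fy']*d,-d],-1)
    return P@R.from_quat(m['orientation']).as_matrix().T+np.array(m['eye'])
E
python3 - <<'E'
from h import *
for n in('top','scene'):
    grab(n,n+'0'); m=manip.camera_model(n); print(m)
s=manip.get_state(); print(s)
E
```

```text
{'fx': 449.99735430461817, 'fy': 449.99735430461817, 'cx': 319.9119139310699, 'cy': 241.37171762236193, 'eye': array([ 0.46327391, -0.00497238,  1.16362261]), 'orientation': array([ 0.02196206, -0.02267582, -0.70368804,  0.70980745])}
{'fx': 564.8271691252975, 'fy': 564.8271691252975, 'cx': 314.394133480645, 'cy': 245.13792344334075, 'eye': array([ 1.08598971, -0.35335781,  1.15498961]), 'orientation': array([0.24364963, 0.12686465, 0.46460532, 0.84183259])}
{'clock': 0.1, 'joint_pos': array([ 1.16066926e+00,  2.63454729e-01, -4.88751678e-02,  1.25942300e+00,
        5.02071294e-06,  1.41554001e+00]), 'joint_velocities': array([ 0.00063297, -0.00113942,  0.00121053,  0.00162789, -0.00236696,
        0.00028221]), 'joint_efforts': array([ 1.25640778e-03, -6.38575888e+01,  3.85064936e+01,  9.99918353e-03,
       -2.29650368e-04,  2.02756638e-06]), 'ee_pos': array([0.13224534, 0.50781662, 0.24488312]), 'eef_rot': array([ 1.27090723e-01,  9.91890982e-01, -4.58599959e-04, -1.35824034e-04]), 'contact_force': array([0.12951285, 0.06349403, 0.25002841]), 'wrist_torque': array([-0.00929145, -0.04086246, -0.0146172 ]), 'grasp_force': 0.0, 'grip_width': 0.08548182131458064}
```

View pics/top0.png

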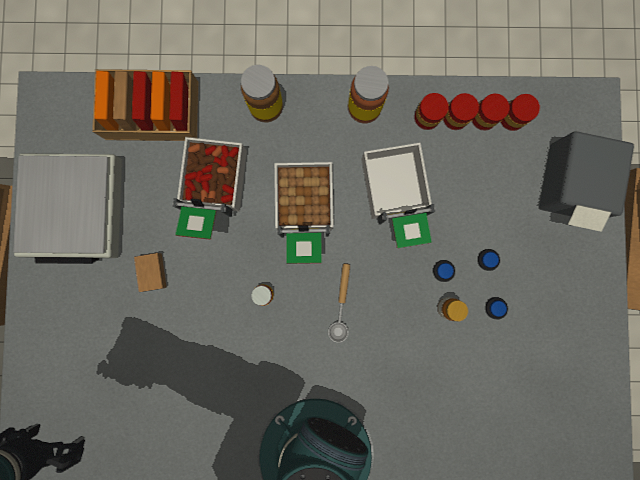

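View pics/scene0.png

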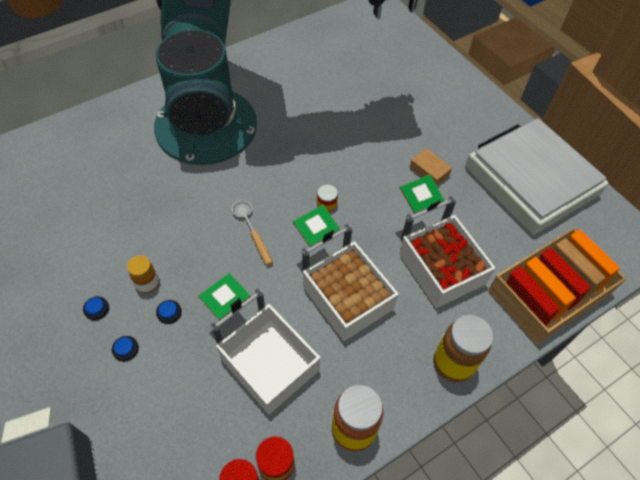

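The top picture shows three bins: dates at (210,175), nuts at (304,197), and the empty one at (397,180) with its green paddle at (411,230). The three blue buttons are at (444,271), (488,259) and (497,308). (488,259) looks farthest from the base at about (316,445). I'll check that with 3D positions and one crop.

```bash
python3 - <<'E'
from h import *
p,d,m=load('top0'); W=cloud(d,m)
hsv=cv2.cvtColor(p,cv2.COLOR_RGB2HSV)
for c,r in((444,271),(488,259),(497,308)):
    s=np.s_[r-15:r+15,c-15:c+15]
    k=cv2.inRange(hsv[s],(100,120,60),(125,255,255))>0
    q=W[s][k]; q=q[q[:,2]>np.percentile(q[:,2],50)-.004]; c3=(q.max(0)+q.min(0))/2; print('button',(c,r),c3.round(4),np.median(q[:,2]).round(4),np.hypot(*c3[:2]).round(3),len(q))
# rim
s=np.s_[130:260,350:450]; w=W[s].reshape(-1,3); 
rim=w[(abs(w[:,2]-.075)<.006)]
rect=cv2.minAreaRect((rim[:,:2]*1000).astype(np.float32)); print('rim',rect,len(rim))
g=(cv2.inRange(hsv[s],(50,120,60),(75,255,255))>0).ravel(); q=w[g]
print('green',q.mean(0).round(4),cv2.minAreaRect((q[:,:2]*1000).astype(np.float32)))
c=q.mean(0);_,sv,vt=np.linalg.svd(q-c,full_matrices=False);print('normal',vt[2].round(3),sv)
hi=w[(w[:,2]>.118)&~g]; print('posts/tab',hi.mean(0).round(4),hi.min(0),hi.max(0))
P2,D2,_=load('scene0')
a=cv2.resize(p[120:330,340:520],None,fx=3,fy=3,interpolation=cv2.INTER_CUBIC)[:600]
cv2.imwrite('pics/crop1.png',a[:,:,::-1])
print(W[s].shape)
# wrist cam
wm=manip.camera_model('wrist');print(wm['eye'],wm['orientation'])
# other paddles/obstacles heights near
for n,(c,r) in dict(amber=(455,308),scoop=(345,280)).items(): print(n,W[r,c].round(3))
E
```

```text
button (444, 271) [ 0.4643 -0.3227  0.023 ] 0.0225 0.565 178
button (488, 259) [ 0.4878 -0.231   0.591 ] 0.0223 0.54 179
button (497, 308) [ 0.4072 -0.2399  0.5908] 0.0223 0.473 186
rim ((677.9080810546875, -195.08348083496094), (180.02565002441406, 141.3904266357422), 10.085953712463379) 564
green [ 0.5573 -0.2153  0.1344] ((541.252197265625, -140.94834899902344), (82.48748779296875, 302.4500427246094), 14.57768440246582)
normal [-0.988 -0.139 -0.072] [2.40144705 0.70307867 0.62365211]
posts/tab [ 0.5645 -0.1941  0.2186] [ 0.46327391 -0.26956359  0.11943453] [ 0.61760423 -0.00497238  1.16362261]
(130, 100, 3)
[0.05208697 0.52777701 0.37357633] [-0.12840149 -0.09904351  0.60387273  0.78041089]
amber [ 0.375 -0.329  0.083]
scoop [ 0.438 -0.07   0.017]
```

View pics/crop1.png

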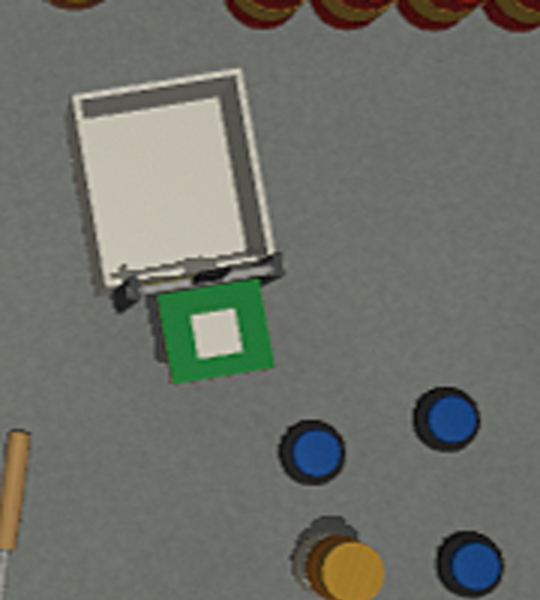

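The crop confirms it: the empty bin has a bare white floor, its green paddle (white square) faces the robot, and the blue button at crop (446,418) = top (488,259) is the far one. Some pixels have no depth, so I'll filter those and redo the fit.

```bash
python3 - <<'E'
from h import *
p,d,m=load('top0'); W=cloud(d,m); W[d<=0]=np.nan
hsv=cv2.cvtColor(p,cv2.COLOR_RGB2HSV)
for c,r in((444,271),(488,259),(497,308)):
    s=np.s_[r-15:r+15,c-15:c+15]
    k=(cv2.inRange(hsv[s],(100,120,60),(125,255,255))>0)&(d[s]>0)
    q=W[s][k]; z=np.median(q[:,2]); q=q[abs(q[:,2]-z)<.004]; c3=(q.max(0)+q.min(0))/2; print('button',c3.round(4),z.round(4),np.hypot(*c3[:2]).round(3),np.ptp(q,0))
s=np.s_[130:260,350:450]; w=W[s].reshape(-1,3); v=(d[s]>0).ravel()
rim=w[v&(abs(w[:,2]-.075)<.006)]
bx=rim[rim[:,0]>.615]
rect=cv2.minAreaRect((bx[:,:2]*1000).astype(np.float32)); print('rim',rect,cv2.boxPoints(rect).round(0).tolist())
g=(cv2.inRange(hsv[s],(50,120,60),(75,255,255))>0).ravel()&v; q=w[g]
q=q[abs(q[:,2]-np.median(q[:,2]))<.025]
r=cv2.minAreaRect((q[:,:2]*1000).astype(np.float32));print('green',q.mean(0).round(4),r,cv2.boxPoints(r).round(0).tolist())
c=q.mean(0);_,sv,vt=np.linalg.svd(q-c,full_matrices=False);print('normal',vt[2].round(3),sv)
hi=w[v&(w[:,2]>.118)&~g&(w[:,2]<.3)&(w[:,0]>.585)]
for t in hi[np.argsort(hi[:,1])][::6]: print(t.round(3))
E
```

```text
button [ 0.4643 -0.3227  0.0219] 0.0221 0.565 [0.03799218 0.03756231 0.00747577]
button [ 0.4932 -0.4385  0.0221] 0.022 0.66 [0.03819771 0.03685808 0.00750196]
button [ 0.37   -0.4561  0.022 ] 0.022 0.587 [0.03779416 0.0376109  0.00794101]
rim ((686.6444091796875, -193.5335693359375), (162.19691467285156, 141.38479614257812), 10.126025199890137) [[594.0, -138.0], [619.0, -277.0], [779.0, -249.0], [754.0, -110.0]]
green [ 0.5575 -0.216   0.1291] ((557.0968627929688, -216.45021057128906), (69.3998794555664, 79.89884948730469), 9.923184394836426) [[516.0, -183.0], [530.0, -262.0], [598.0, -250.0], [584.0, -171.0]]
normal [0.027 0.    1.   ] [0.71228088 0.61940811 0.05132866]
[ 0.606 -0.27   0.128]
[ 0.599 -0.266  0.131]
[ 0.606 -0.265  0.129]
[ 0.612 -0.264  0.133]
[ 0.606 -0.261  0.132]
[ 0.601 -0.261  0.133]
[ 0.613 -0.259  0.132]
[ 0.615 -0.258  0.128]
[ 0.601 -0.255  0.129]
[ 0.604 -0.251  0.127]
[ 0.606 -0.246  0.128]
[ 0.606 -0.242  0.126]
[ 0.599 -0.239  0.128]
[ 0.599 -0.235  0.128]
[ 0.597 -0.23   0.128]
[ 0.599 -0.226  0.125]
[ 0.6   -0.219  0.168]
[ 0.594 -0.217  0.126]
[ 0.599 -0.214  0.16 ]
[ 0.599 -0.211  0.163]
[ 0.596 -0.209  0.163]
[ 0.595 -0.205  0.158]
[ 0.599 -0.202  0.164]
[ 0.594 -0.2    0.163]
[ 0.594 -0.198  0.162]
[ 0.597 -0.197  0.156]
[ 0.592 -0.193  0.126]
[ 0.597 -0.189  0.125]
[ 0.589 -0.186  0.128]
[ 0.589 -0.182  0.127]
[ 0.589 -0.177  0.126]
[ 0.589 -0.172  0.129]
[ 0.591 -0.169  0.133]
[ 0.589 -0.165  0.128]
[ 0.587 -0.161  0.127]
[ 0.591 -0.156  0.131]
[ 0.588 -0.153  0.132]
[ 0.593 -0.151  0.132]
[ 0.587 -0.149  0.128]
```

Bin yaw is 9.9°, hinge at (0.596, -0.2095, 0.125), flag angle about 0.03. The button meant is at (0.493, -0.4385, 0.022): it is 0.66 m from the base, against 0.565 m and 0.587 m for the other two.

Plan: with shut fingers, push the tab over to about 90°. Then retreat, push the red face over from the front, and press the button.

servo_tool(increments="0 0 -0.428 -598 -592 -20 1; 0 0 -0.428 -598 -592 -20 1; 0 0 -0.428 -598 -592 -20 1; 0 0 -0.428 -598 -592 -20 1; 0 0 -0.428 -598 -592 -20 1", grip_force=30)

```text
clock: 0.52
ee_pos: [0.2338, 0.3366, 0.2499]
eef_rot: [-0.09, 0.996, -0.0, -0.0]
contact_force: [1.6, 0.1, -0.9]
grip_width: 0.0259
grasp_force: 0.0
```

```bash
cat >> h.py <<'E'
H=np.array([.596,-.2095,.125]); B=R.from_euler('z',9.9,degrees=True)
def rel(*targets):
    "bin-axes (about hinge, mm) of tip-centre targets -> tool shift mm + turn to square down"
    s=manip.get_state(); T=R.from_quat(s['eef_rot']); N=manip.nose_length
    G=R.from_matrix(np.c_[-B.apply([1,0,0]),B.apply([0,1,0]),[0,0,-1]])
    tip=B.inv().apply(s['ee_pos']+T.apply([0,0,N])-H)*1000
    print('clk',round(s['clock'],2),'tip rel',tip.round(1),'F',s['contact_force'].round(1),'grip',round(s['grip_width'],4),'turn',(T.inv()*G).as_rotvec().round(3),'nose',N)
    for t in targets:
        w=H+B.apply(np.array(t)/1000)+[0,0,N]; print(t,'->',(T.inv().apply(w-s['ee_pos'])*1000).round(0))
E
python3 -c "
from h import *
rel((-35,0,120))"
```

```text
clk 0.52 tip rel [-262.9  600.2  110.9] F [ 1.6  0.1 -0.9] grip 0.0259 turn [-0.    -0.     0.007] nose 0.014
(-35, 0, 120) -> [-224. -602.   -9.]
```

servo_tool(increments="0 0 0 -224 -600 -9 1; 0 0 0 -224 -600 -9 1; 0 0 0 -224 -600 -9 1; 0 0 0 -224 -600 -9 1; 0 0 0 -224 -600 -9 1")

```text
clock: 0.93
ee_pos: [0.3384, 0.1583, 0.2531]
eef_rot: [-0.087, 0.996, 0.0, 0.0]
contact_force: [1.9, 1.4, 0.0]
grip_width: -0.0001
grasp_force: 0.0
```

servo_tool(increments="0 0 0 -145 -400 -9 1; 0 0 0 -145 -400 -9 1; 0 0 0 -145 -400 -9 1; 0 0 0 -145 -400 -9 1; 0 0 0 -145 -400 -9 1")

```text
clock: 1.35
ee_pos: [0.4422, -0.0227, 0.2574]
eef_rot: [-0.086, 0.996, 0.0, 0.0]
contact_force: [0.5, 1.5, -0.0]
grip_width: -0.0002
grasp_force: 0.0
```

```bash
python3 -c "
from h import *
rel((-35,0,120))"
```

```text
clk 1.35 tip rel [-119.4  210.5  118.4] F [ 0.5  1.5 -0. ] grip -0.0002 turn [ 0.  0. -0.] nose 0.014
(-35, 0, 120) -> [ -84. -210.   -2.]
```

servo_tool(increments="0 0 0 -84 -210 -2 1; 0 0 0 -84 -210 -2 1; 0 0 0 -84 -210 -2 1; 0 0 0 -84 -210 -2 1; 0 0 0 -84 -210 -2 1")

```text
clock: 1.77
ee_pos: [0.5519, -0.1996, 0.2589]
eef_rot: [-0.086, 0.996, 0.0, -0.0]
contact_force: [0.7, 0.3, 1.3]
grip_width: 0.0002
grasp_force: 0.0
```

servo_tool(increments="0 0 0 -5 -20 0 1; 0 0 0 -5 -20 0 1; 0 0 0 -5 -20 0 1; 0 0 0 -5 -20 0 1; 0 0 0 -5 -20 0 1")

```text
clock: 2.18
ee_pos: [0.5593, -0.2154, 0.2595]
eef_rot: [-0.087, 0.996, 0.0, -0.0]
contact_force: [-0.2, 0.7, 0.2]
grip_width: 0.0003
grasp_force: 0.0
```

```bash
python3 -c "
from h import *
rel((-35,0,120),(-25,0,32)); grab('wrist','w1')
p,d,m=load('w1'); W=cloud(d,m); g=d>0
q=B.inv().apply(W[g]-H)*1000
k=(q[:,2]>15)&(q[:,2]<60)&(abs(q[:,0])<40)&(abs(q[:,1])<60); t=q[k]; print('tab',len(t), np.percentile(t,[2,50,98],axis=0).round(1) if len(t) else '')
k=(abs(q[:,2])<20)&(abs(q[:,0])<15)&(abs(q[:,1])<75); t=q[k]; print('axis',np.percentile(t,[1,50,99],axis=0).round(1))
k=(abs(q[:,2])<30)&(q[:,0]<-10)&(q[:,0]>-90)&(abs(q[:,1])<50); t=q[k]; print('paddle',np.percentile(t,[1,50,99],axis=0).round(1),np.polyfit(t[:,0],t[:,2],1))
"
```

```text
clk 2.18 tip rel [-37.2   0.5 120.5] F [-0.2  0.7  0.2] grip 0.0003 turn [ 0.    -0.     0.001] nose 0.014
(-35, 0, 120) -> [-2. -0.  0.]
(-25, 0, 32) -> [-12.  -0.  88.]
tab 401 [[ -0.7 -13.6  15.3]
 [  0.   -3.7  24. ]
 [  2.7   9.4  38.7]]
axis [[-14.7 -61.  -16.7]
 [ -2.   -2.3   3.7]
 [ 11.5  57.   18.2]]
paddle [[-74.  -41.3   1.8]
 [-44.6  -2.1   4.4]
 [-10.9  37.1   6.2]] [-0.01678622  3.62562552]
```

View pics/w1.png

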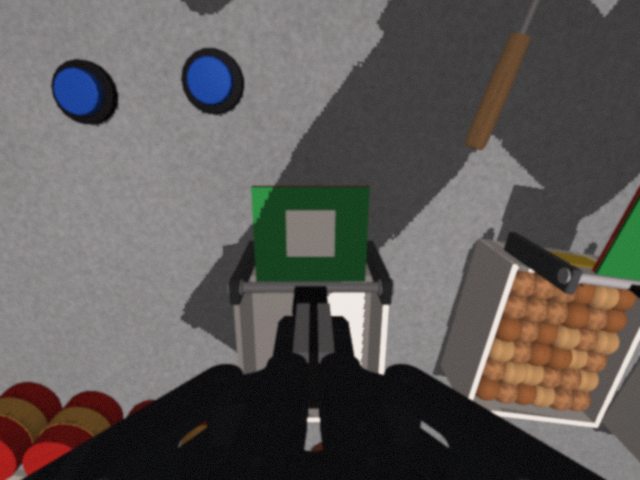

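The wrist view shows the shut fingertips at (312,290) over the hinge bar, with the green paddle at (310,232) ahead of them. The far button is at (80,90). The hinge estimate holds within about 2 mm; I'm aiming for y = -2. Descending just in front of the tab.

servo_tool(increments="0 0 0 -2 -2.5 30 1; 0 0 0 -5 -2.5 60 1; 0 0 0 -7 -2.5 87 1; 0 0 0 -7 -2.5 87 1; 0 0 0 -7 -2.5 87 1")

```text
clock: 2.65
ee_pos: [0.5664, -0.2168, 0.1724]
eef_rot: [-0.087, 0.996, 0.0, -0.001]
contact_force: [0.1, 0.0, 0.8]
grip_width: -0.0001
grasp_force: 0.0
```

```bash
python3 -c "
from h import *
rel((-13,-2,33),(-2,-2,32),(8,-2,27),(17,-2,19))"
```

```text
clk 2.65 tip rel [-30.4  -2.1  33.4] F [0.1 0.  0.8] grip -0.0001 turn [ 0.001 -0.001  0.001] nose 0.014
(-13, -2, 33) -> [-17.   0.   0.]
(-2, -2, 32) -> [-28.   0.   1.]
(8, -2, 27) -> [-38.   0.   6.]
(17, -2, 19) -> [-47.   0.  14.]
```

servo_tool(increments="0 0 0 -10 0 0 1; 0 0 0 -16 0 0 1; 0 0 0 -20 0 0 1; 0 0 0 -24 0 0.5 1; 0 0 0 -28 0 1 1")

```text
clock: 3.07
ee_pos: [0.5953, -0.2129, 0.1718]
eef_rot: [-0.087, 0.996, -0.0, 0.0]
contact_force: [-1.2, -1.0, 1.6]
grip_width: -0.0
grasp_force: 0.8
```

servo_tool(increments="0 0 0 -4 0 1.5 1; 0 0 0 -8 0 4 1; 0 0 0 -12 0 7 1; 0 0 0 -16 0 10 1; 0 0 0 -20 0 13 1")

```text
clock: 3.48
ee_pos: [0.6145, -0.2094, 0.1577]
eef_rot: [-0.086, 0.996, 0.0, -0.0]
contact_force: [-2.3, 0.1, 0.6]
grip_width: 0.0
grasp_force: 0.8
```

```bash
python3 -c "
from h import *
rel((17,-2,100)); grab('scene','s1')
p,d,m=load('s1'); W=cloud(d,m); 
x=cv2.resize(p[180:430,150:420],None,fx=2.2,fy=2.2); cv2.imwrite('pics/s1c.png',x[:,:,::-1])"
```

```text
clk 3.48 tip rel [18.2 -3.1 18.7] F [-2.3  0.1  0.6] grip 0.0 turn [ 0.    -0.001  0.   ] nose 0.014
(17, -2, 100) -> [  1.   1. -81.]
```

View pics/s1c.png

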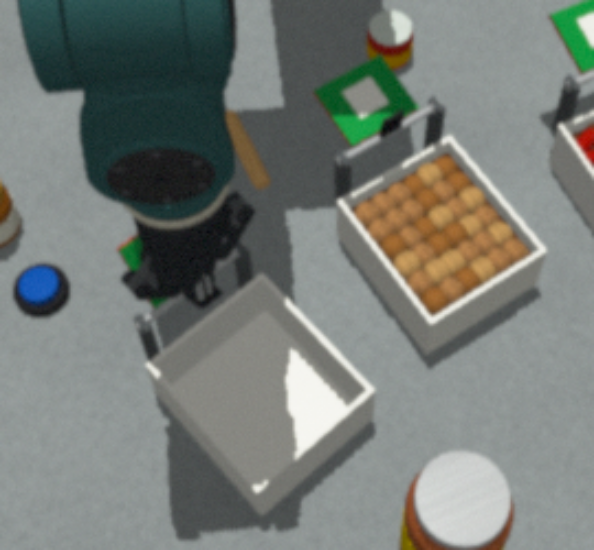

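The paddle is raised behind the gripper, with a green sliver at crop (130,250), and the bin looks unmoved. Retreating up, then round to the front side.

servo_tool(increments="0 0 0 1 0 -40 1; 0 0 0 1 0 -80 1; 0 0 0 1 0 -108 1; 0 0 0 40 0 -110 1; 0 0 0 80 0 -110 1")

```text
clock: 3.95
ee_pos: [0.5373, -0.2239, 0.2698]
eef_rot: [-0.087, 0.996, -0.001, 0.002]
contact_force: [0.4, -1.2, 0.1]
grip_width: 0.0002
grasp_force: 0.0
```

servo_tool(increments="0 0 0 25 0 0 1; 0 0 0 25 0 0 1; 0 0 0 25 0 0 1; 0 0 0 25 0 0 1; 0 0 0 25 0 0 1")

```text
clock: 4.37
ee_pos: [0.5117, -0.2275, 0.2679]
eef_rot: [-0.087, 0.996, 0.0, -0.0]
contact_force: [-0.0, 0.2, -0.1]
grip_width: -0.0001
grasp_force: 0.0
```

```bash
python3 -c "
from h import *
rel((-88,-2,50)); grab('top','t1')
p,d,m=load('t1'); W=cloud(d,m)
q=B.inv().apply(W-H)*1000
hsv=cv2.cvtColor(p,cv2.COLOR_RGB2HSV)
g=((cv2.inRange(hsv,(50,120,40),(75,255,255))>0)|(cv2.inRange(hsv,(0,150,60),(8,255,255))>0))&(d>0)&(abs(q[...,1])<45)&(abs(q[...,0])<90)&(q[...,2]>-10)&(q[...,2]<90)
t=q[g]; print(len(t)); print(np.percentile(t,[2,50,98],axis=0).round(1) if len(t) else '')
w=W[d>0]; rim=w[(abs(w[:,2]-.075)<.006)&(w[:,0]>.615)&(w[:,0]<.79)&(w[:,1]<-.1)&(w[:,1]>-.29)]
print(cv2.minAreaRect((rim[:,:2]*1000).astype(np.float32)))
"
```

```text
clk 4.37 tip rel [-86.1  -3.2 128.9] F [-0.   0.2 -0.1] grip -0.0001 turn [ 0.    -0.     0.001] nose 0.014
(-88, -2, 50) -> [ 2.  1. 79.]Traceback (most recent call last):
  File "<string>", line 5, in <module>
    q=B.inv().apply(W-H)*1000
      ~~~~~~~~~~~~~^^^^^
  File "scipy/spatial/transform/_rotation.pyx", line 2580, in scipy.spatial.transform._rotation.Rotation.apply
ValueError: Expected input of shape (3,) or (P, 3), got (480, 640, 3).
```

```bash
python3 -c "
from h import *
p,d,m=load('t1'); W=cloud(d,m)
q=(W-H)@B.as_matrix()*1000
hsv=cv2.cvtColor(p,cv2.COLOR_RGB2HSV)
g=((cv2.inRange(hsv,(50,120,40),(75,255,255))>0)|(cv2.inRange(hsv,(0,150,60),(8,255,255))>0))&(d>0)&(abs(q[...,1])<45)&(abs(q[...,0])<90)&(q[...,2]>-10)&(q[...,2]<90)
t=q[g]; print(len(t)); print(np.percentile(t,[2,50,98],axis=0).round(1) if len(t) else '')
w=W[d>0]; rim=w[(abs(w[:,2]-.075)<.006)&(w[:,0]>.615)&(w[:,0]<.79)&(w[:,1]<-.1)&(w[:,1]>-.29)]
print(cv2.minAreaRect((rim[:,:2]*1000).astype(np.float32)))
"
```

```text
412
[[-40.2 -38.1   9.3]
 [-23.7   0.3  45.6]
 [ -1.1  37.7  67.1]]
((686.8119506835938, -193.2108612060547), (162.8588104248047, 141.46563720703125), 9.996030807495117)
```

Marker at about 60°, bin unmoved (0.2 mm). Descending in front of the red face, then pushing over.

servo_tool(increments="0 0 0 0 1 38 1; 0 0 0 -4 1 74 1; 0 0 0 -14 1 74 1; 0 0 0 -24 1 74 1; 0 0 0 -34 1 74 1")

```text
clock: 4.83
ee_pos: [0.5465, -0.2208, 0.1961]
eef_rot: [-0.087, 0.996, -0.001, 0.001]
contact_force: [-1.7, -0.2, 2.1]
grip_width: -0.0004
grasp_force: 0.7
```

servo_tool(increments="0 0 0 -8 0 0 1; 0 0 0 -16 0 0 1; 0 0 0 -24 0 0 1; 0 0 0 -32 0 -1 1; 0 0 0 -40 0 -2 1")

```text
clock: 5.25
ee_pos: [0.5846, -0.2137, 0.1967]
eef_rot: [-0.087, 0.996, -0.0, 0.0]
contact_force: [-0.9, -0.6, -0.7]
grip_width: 0.0006
grasp_force: 0.2
```

```bash
python3 -c "
from h import *
rel((-4,-2,57),(15,-2,51),(31,-2,39),(42,-2,22),(47,-2,8),(47,-2,2))"
```

```text
clk 5.25 tip rel [-11.9  -2.2  57.7] F [-0.9 -0.6 -0.7] grip 0.0006 turn [-0.  0.  0.] nose 0.014
(-4, -2, 57) -> [-8.  0.  1.]
(15, -2, 51) -> [-27.   0.   7.]
(31, -2, 39) -> [-43.   0.  19.]
(42, -2, 22) -> [-54.   0.  36.]
(47, -2, 8) -> [-59.   0.  50.]
(47, -2, 2) -> [-59.   0.  56.]
```

servo_tool(increments="0 0 0 -8 0 1 1; 0 0 0 -17 0 4 1; 0 0 0 -27 0 7 1; 0 0 0 -35 0 12 1; 0 0 0 -43 0 19 1")

```text
clock: 5.67
ee_pos: [0.6271, -0.2063, 0.1768]
eef_rot: [-0.087, 0.996, -0.0, 0.0]
contact_force: [-0.0, -0.1, 0.4]
grip_width: 0.0002
grasp_force: 0.3
```

servo_tool(increments="0 0 0 -6 0 8 1; 0 0 0 -11 0 17 1; 0 0 0 -14 0 24 1; 0 0 0 -16 0 31 1; 0 0 0 -16 0 36 1")

```text
clock: 6.08
ee_pos: [0.6421, -0.2036, 0.1409]
eef_rot: [-0.087, 0.996, -0.0, 0.0]
contact_force: [-11.4, 5.0, 58.5]
grip_width: 0.0002
grasp_force: 29.8
```

```bash
python3 -c "
from h import *
rel((47,-2,3))"
```

```text
clk 6.08 tip rel [46.4 -2.1  1.9] F [-11.4   5.   58.5] grip 0.0002 turn [-0.  0.  0.] nose 0.014
(47, -2, 3) -> [-1.  0. -1.]
```

It's at the end stop with a firm press. Backing off straight up and checking.

servo_tool(increments="0 0 0 0 0 -20 1; 0 0 0 0 0 -60 1; 0 0 0 0 0 -100 1; 0 0 0 30 -10 -110 1; 0 0 0 70 -40 -110 1")

```text
clock: 6.5
ee_pos: [0.5869, -0.2481, 0.2549]
eef_rot: [-0.088, 0.996, -0.002, 0.003]
contact_force: [0.6, -0.8, -0.7]
grip_width: 0.0002
grasp_force: 0.0
```

servo_tool(increments="0 0 0 40 -40 0 1; 0 0 0 80 -80 0 1; 0 0 0 110 -110 0 1; 0 0 0 110 -110 0 1; 0 0 0 110 -110 0 1")

```text
clock: 6.92
ee_pos: [0.4927, -0.3805, 0.251]
eef_rot: [-0.084, 0.996, -0.0, -0.0]
contact_force: [-0.0, 1.0, 0.5]
grip_width: -0.0001
grasp_force: 0.0
```

```bash
python3 -c "
from h import *
grab('top','t2')
p,d,m=load('t2'); W=cloud(d,m)
q=(W-H)@B.as_matrix()*1000
hsv=cv2.cvtColor(p,cv2.COLOR_RGB2HSV)
g=((cv2.inRange(hsv,(0,150,60),(8,255,255))>0)|(cv2.inRange(hsv,(172,150,60),(180,255,255))>0))&(d>0)&(abs(q[...,1])<45)&(abs(q[...,0])<90)&(q[...,2]>-30)&(q[...,2]<90)
t=q[g]; print(len(t)); print(np.percentile(t,[2,50,98],axis=0).round(1) , np.polyfit(t[:,0],t[:,2],1))
w=W[d>0]; rim=w[(abs(w[:,2]-.075)<.006)&(w[:,0]>.615)&(w[:,0]<.79)&(w[:,1]<-.1)&(w[:,1]>-.29)]
print(cv2.minAreaRect((rim[:,:2]*1000).astype(np.float32)))
x=cv2.resize(p[120:330,340:520],None,fx=2.8,fy=2.8); cv2.imwrite('pics/t2c.png',x[:,:,::-1])
T=B.inv().apply(np.array([.493,-.4385,.022])-H)*1000; print(T); rel(T+[0,0,40],T)
"
```

```text
867
[[  8.  -38.2  -0.9]
 [ 36.5   0.4   3.1]
 [ 75.8  38.1   7.2]] [-1.01536006e-03  3.14929524e+00]
((686.9268188476562, -193.16567993164062), (162.0447998046875, 141.08926391601562), 9.444859504699707)
[-140.83802456 -207.88133836 -103.        ]
clk 6.97 tip rel [-129.4 -149.   112. ] F [-0.8  0.5  1.1] grip -0.0001 turn [-0.    -0.    -0.004] nose 0.014
[-140.83802456 -207.88133836  -63.        ] -> [ 11. -59. 175.]
[-140.83802456 -207.88133836 -103.        ] -> [ 11. -59. 215.]
```

View pics/t2c.png

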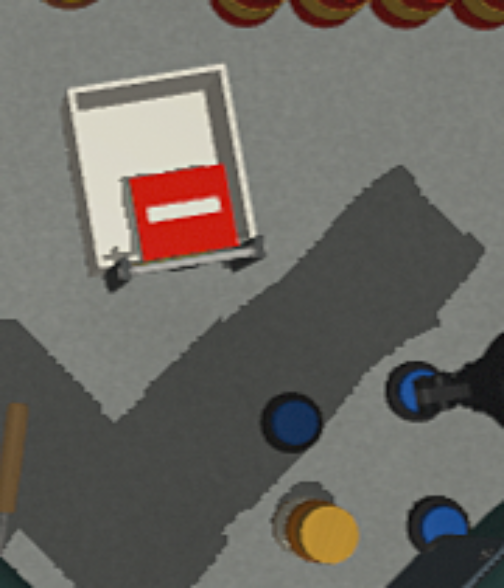

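The marker is fully over: the red face with its white bar lies at crop (183,212), slope 0, and the bin is unmoved. Now the far button at crop (415,390).

servo_tool(increments="0 0 0 6 -30 30 1; 0 0 0 11 -59 60 1; 0 0 0 11 -59 100 1; 0 0 0 11 -59 140 1; 0 0 0 11 -59 180 1")

```text
clock: 7.38
ee_pos: [0.4955, -0.4358, 0.0694]
eef_rot: [-0.087, 0.996, -0.0, 0.0]
contact_force: [1.8, -0.7, 0.3]
grip_width: 0.0002
grasp_force: 0.0
```

servo_tool(increments="0 0 0 0 0 14 1; 0 0 0 0 0 24 1; 0 0 0 0 0 26 1; 0 0 0 0 0 26 1; 0 0 0 0 0 26 1")

```text
clock: 7.8
ee_pos: [0.4962, -0.4368, 0.0468]
eef_rot: [-0.087, 0.996, -0.001, 0.001]
contact_force: [-0.3, 1.3, 0.4]
grip_width: -0.0
grasp_force: 0.0
```

```bash
python3 -c "
from h import *
rel((-140.8,-207.9,-103),(-140.8,-207.9,-109))"
```

```text
clk 7.8 tip rel [-137.4 -206.8  -92.2] F [-0.3  1.3  0.4] grip -0.0 turn [-0.002  0.001  0.001] nose 0.014
(-140.8, -207.9, -103) -> [ 3. -1. 11.]
(-140.8, -207.9, -109) -> [ 3. -1. 17.]
```

servo_tool(increments="0 0 0 3 -1 8 1; 0 0 0 3 -1 12 1; 0 0 0 3 -1 15 1; 0 0 0 3 -1 17 1; 0 0 0 3 -1 17 1")

```text
clock: 8.22
ee_pos: [0.4928, -0.4385, 0.0298]
eef_rot: [-0.086, 0.996, -0.001, 0.0]
contact_force: [-3.4, 2.0, 17.1]
grip_width: 0.0
grasp_force: 8.4
```

```bash
python3 -c "
from h import *
rel((-140.8,-207.9,-109))"
```

```text
clk 8.22 tip rel [-141.1 -207.9 -109.2] F [-3.4  2.  17.1] grip 0.0 turn [-0.002  0.001  0.   ] nose 0.014
(-140.8, -207.9, -109) -> [-0. -0. -0.]
```

The force is 17 N against a 5 N spring, with 6 mm of travel, so the button is fully down. Lifting clear.

servo_tool(increments="0 0 0 0 0 -30 1; 0 0 0 0 0 -70 1; 0 0 0 0 0 -110 1; 0 0 0 0 0 -150 1; 0 0 0 0 0 -180 1")

```text
clock: 8.63
ee_pos: [0.4926, -0.4379, 0.2117]
eef_rot: [-0.086, 0.996, -0.001, 0.001]
contact_force: [1.9, 0.0, 0.6]
grip_width: 0.0001
grasp_force: 0.0
```

servo_tool(increments="0 0 0 0 0 0 1; 0 0 0 0 0 0 1; 0 0 0 0 0 0 1; 0 0 0 0 0 0 1; 0 0 0 0 0 0 1")

```text
clock: 9.05
ee_pos: [0.4922, -0.4375, 0.2069]
eef_rot: [-0.086, 0.996, 0.001, -0.001]
contact_force: [-0.5, 0.0, 1.3]
grip_width: 0.0
grasp_force: 0.0
```

```bash
python3 -c "
from h import *
rel(); grab('scene','s3')"
```

```text
clk 9.05 tip rel [-141.5 -206.7   67.9] F [-0.5  0.   1.3] grip 0.0 turn [ 0.002 -0.001  0.   ] nose 0.014
```

View pics/s3.png

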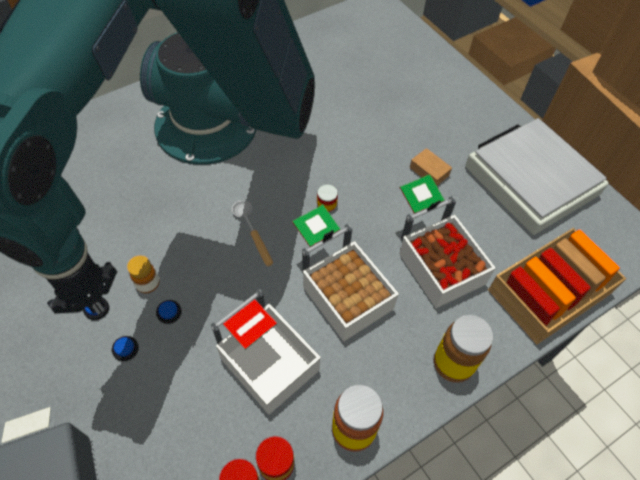

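The final view shows the red marker at (250,322), the other markers still green at (318,225) and (422,193), and everything else in place. The gripper is clear.

```bash
python3 -c "
from bench import manip
print(manip.job_done())"
```

```text
the job is handed in; nothing more can be done
None
```

The empty bin's marker is flipped fully over to red and the far blue call button was then pressed to its stop; the bin stayed put, the other bins look untouched, and the job was handed in at about 9 s (no verdict was returned).

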